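Set the snap trap for the night

TASK

It is closing time in the bun shop: set the rat trap on the steel table. Draw its red sprung arm back by the grip until its cross bar has slipped under the yellow catch, without driving it hard onto the black buffer just below, ease it up gently until the catch carries the load, then let go, leaving the trap set. Never let the arm snap shut, and leave the jar, the bottle and the dish where they stand.

Things in the scene. Friction and masses are not known exactly. Their poses are not given: they have to be found in the camera images.
- trap: Black plastic rat trap, base 215 x 110 x 8 mm, bolted to the table. Origin at table level straight below the hinge of the red arm; base from x -118 to +98 mm. x points from the lever side (-x) to the jaw side (+x), y along the hinge, z up. The yellow bait pedal under the hinge is one piece with the yellow catch; some 2 N down on it fires a set trap.
- hinge (a point): Hinge axis of the red arm, 42 mm above the table, parallel to the trap's y. The catch is a yellow hook at the trap's x = -60 mm, between the lever's rails. The bar coming down pushes its 45 degree nose towards +x (less than 1 N at the grip), slips past, and the hook springs back over it; eased up again, the bar is held under the hook.
- bar (a point): Steel cross bar of the lever, 5 mm thick, 60 mm from the hinge axis: the part that hooks under the catch. The catch's height is set by a screw, differs from trap to trap and is not reported: the bar hooks with the grip's centre somewhere from 31 to 63 mm above the table (arm joint 1.18 to 0.81), to be found by feel or sight.
- striker (a joint): Angle of the red sprung arm about its hinge (rad): 0 = sprung shut, jaw down, lever 30 degrees back from upright; grows as the lever is drawn back and down towards the trap's -x; at 1.05 the lever lies level; end 1.3. The spring always pulls to 0: the grip takes about 5 N at 0, 10 N at 1. The lever is two rails 20 mm apart with the cross bar between them and the grip at its end.
- handle (a point): Centre of the T-grip, 90 mm from the hinge axis: a red hub of diameter 28, width 26 mm, with a steel rod of 8 mm diameter through it, 80 mm long, both parallel to the trap's y. At arm 0: 45 mm to the hinge's -x side, 120 mm above the table. Taken from above, fingers closing along y on the hub's flat ends, fingertips resting on the rod to press it down; it turns between them. Free all round.
- buffer (a joint): Travel of the black sprung buffer under the catch (m): 0 = untouched, grows downwards. The bar meets it 2 mm (3 mm at the grip) below the hooked place, felt at the grip as 2 N more at once and then about 2.7 N per mm. Driven in 1.5 mm is too hard (8 N at the grip on top of the arm's spring).
- chilli: Chilli jar, diameter 62 mm, height 95 mm, red cap; origin at the centre of its underside. Bystander.
- soy: Brown soy bottle, diameter 54 mm, height 125 mm; origin at the centre of its underside. Bystander.
- dish: Small steel dish, diameter 96 mm, height 32 mm; origin at the centre of its underside. Bystander.
Things that resemble listed ones, but are neither listed nor needed, are in the scene too. There is more than one size of the trap; the one meant has the size given above.

How it is judged:
By the outcome, as a careful person would: the job done as asked, in the order asked, and still so for the second after the job is handed in, with the robot touching nothing.
It also fails if it takes over 61 s, if anything falls off the work surface, if the arm or the gripper's body presses on something with over 40 N, if the wrist force passes 120 N, or if a joint passes its speed limit or range.

ROBOT

A 6-joint arm with a two-finger parallel gripper is mounted at the origin on the work surface. World frame = base frame: x ahead of the robot, y to its left, z up, the work surface at z = 0. Lengths are in m, angles in degrees, forces in N, time in s.
With the tool pointing down it reaches from about 0.3 to 0.85 m from the base axis. Payload 4.2 kg.
Tool frame: the origin (TCP) lies at the very end of the fingers, on their centre line; the grasp point (between the pads) lies 19 mm behind it; z points along the fingers, y is the direction in which the jaws open and shut (so a half turn about z gives the same grasp; the last joint's range is limited). The gripper opens to 91 mm and grips with 3 to 60 N. Pads are 32 mm wide; open, the fingers measure 118 mm over their backs; the gripper's body (76 mm by 178 mm) begins 60 mm behind the grasp point.
Start: joints at [-74.37, 18.312, 89.639, -0, 72.044, -1.146], TCP at [0.166, -0.551, 0.214] pointing down, gripper open.
Joint ranges: [-177.97, 177.97], [-48.28, 115.42], [12.27, 149.76], [-77.06, 257.06], [2.81, 150.46], [-146.56, 146.56]. Speed limits (degrees/s): [147.25, 147.25, 180, 180, 180, 180].

INTERFACE

Orientations are given as a 3x3 rotation matrix whose columns are the frame's x, y, z axes.
In Python, from rig import arm, eyes gives the robot as it stands.
- The arm moves only by the tool carry_out, never from a script. Its argument "deltas" is a list of rows, each a list of 3 entries, a list of its own where there are three numbers: the opening in per cent of the stroke, from 0 (shut) to 100 (fully open), then the shift along the tool's x, y, z in cm, then the turn about the tool's z in degrees. In form: [[grip, [tx, ty, tz], twist], ...]. A call has 1 to 12 rows; each row shifts and turns the commanded pose from where the row before left it, along the tool's axes as they then stand; what a row does not reach is not made up. A row lasts 1/10 s, in which the tool goes at most 50 mm and 8.59 degrees, less where a joint would pass 70% of its speed; a pose out of reach is approached as far as the arm can. A call is refused whole if a number of a shift passes 5 or a number of a turn 8.59, either way. A call with a gripper value outside its range is refused whole. The fingers move at their own pace and stop on an object; "grip_force" is the grip in N (left out, the last holds). Time passes only in rows, so rows that do not move let the fingers close. It gives the time, the measured TCP pose, the force and the opening at its end, in the units of the state.
- arm.get_state(): the state, without advancing time (a new reading comes with each control period).
- eyes.get_image(name): name is "side" or "top"; returns a dict with "pixels" (400x640x3 uint8, blue, green, red), "K" (3x3 intrinsics, pixels), "eye" and "orientation" of the camera in the world. Camera axes: x right, y up, looking along -z (the intrinsics and any distortion apply to the point x, -y, -z); pixel columns grow to the right and rows downward; lengths in m; the calibration is good to about 2 mm. A picture is of the moment at which its call begins. There is no depth.
- arm.finish_job(): hands the job in, once; it reports no verdict.
The state is a dict: "t": time; "joint_positions": joint angles; "qd": joint speeds; "effort": joint torques, N m; "ee_pos": TCP position; "tool_rot": TCP orientation; "contact_force": force on the tool from outside, world axes, zero at the start; "moment": the same for the moment, N m; "finger_gap": opening from 0.0 (shut) to 1.0 (fully open).
Only numpy, scipy, OpenCV 4.12 (cv2) and the standard library are available. Lean on these libraries where they do the work, as an engineer would, in place of code of your own. Each camera call takes 0.05 s, during which the arm holds its last target.

## Working session

There is one attempt and no reset: what is moved stays moved. The work goes in short steps, Python scripts to look and compute and a tool call to move; the robot and the scene stay as the last step left them, time stands still between calls to the robot, and variables do not carry over. Pictures are saved under pics/ and viewed, and the job is handed in when it is done.

Besides the shell and the picture viewer there is one more tool, called after "Call:" as name([rows], argument=value, ...), one row to a line, values as JSON. carry_out: Moves the arm, as the interface text tells. Its arguments: {"type":"object","properties":{"deltas":{"type":"array","items":{"type":"array"}},"grip_force":{"type":"number"}},"required":["deltas"]}

```bash
mkdir -p pics; ls
python3 - <<'E'
from rig import arm, eyes
import cv2,pickle
s=arm.get_state();print({k:(v if not hasattr(v,'round') else v) for k,v in s.items()})
for n in ("side","top"):
    im=eyes.get_image(n);cv2.imwrite(f"pics/{n}0.png",im["pixels"]);pickle.dump(im,open(f"{n}0.pkl","wb"));print(n,im["K"],im["eye"],im["orientation"],[k for k in im])
E
```

```text
pics
{'t': 0.0, 'joint_positions': array([-7.43682528e+01,  1.83507418e+01,  8.97063658e+01, -2.02503843e-03,
        7.20435534e+01, -1.14623418e+00]), 'qd': array([-0.16589951,  0.02166878,  0.00312193,  0.0020355 , -0.06641156,
       -0.01117021]), 'effort': array([ 8.98221006e-04, -4.12456620e+01, -2.31969059e+01,  7.28236581e-02,
        4.56775795e-02, -1.57011682e-04]), 'ee_pos': array([ 0.16583229, -0.55003936,  0.21312957]), 'tool_rot': array([[ 9.57427348e-01,  2.88673896e-01, -5.05771439e-04],
       [ 2.88674339e-01, -9.57425869e-01,  1.68282358e-03],
       [ 1.54857976e-06, -1.75718455e-03, -9.99998456e-01]]), 'contact_force': array([-0.11080166,  0.35538501,  0.11650441]), 'moment': array([ 0.01476869,  0.00335896, -0.01186896]), 'finger_gap': 1.0019062843298043}
side [[362.20386959   0.         320.02644773]
 [  0.         362.20386959 198.77578037]
 [  0.           0.           1.        ]] [0.31563471 0.58914925 0.60400389] [[-0.85744535  0.2927595  -0.42317767]
 [-0.5143411  -0.51240343  0.68767431]
 [-0.0155145   0.80730081  0.58993619]] ['pixels', 'K', 'eye', 'orientation']
top [[378.10511086   0.         318.86992874]
 [  0.         378.10511086 209.96155343]
 [  0.           0.           1.        ]] [ 0.56056208 -0.02204106  0.9911453 ] [[-0.02102269  0.99277468 -0.11813759]
 [-0.99938738 -0.02417426 -0.0253076 ]
 [-0.02798064  0.11753318  0.99267469]] ['pixels', 'K', 'eye', 'orientation']
```

View pics/side0.png

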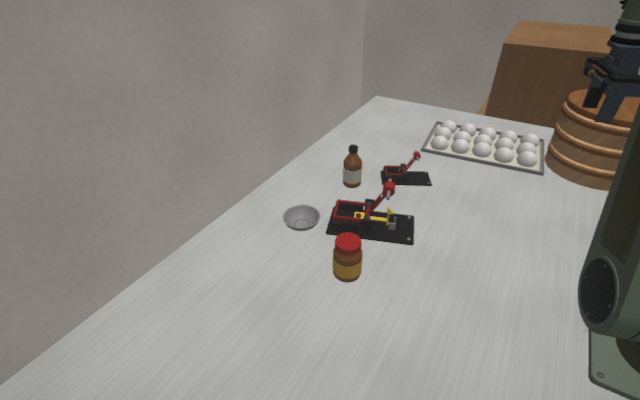

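View pics/top0.png

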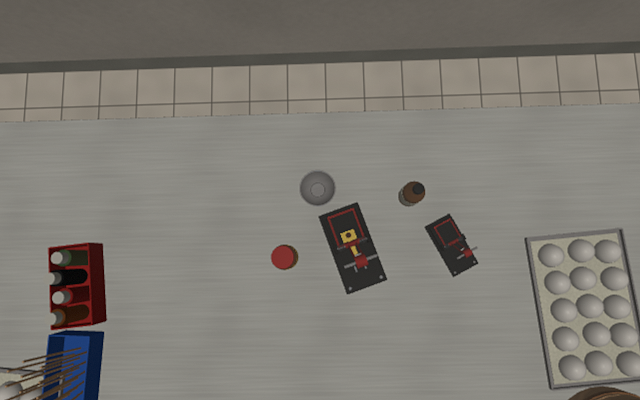

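Two traps are in view: A at top (353,248) / side (371,222), and B at top (451,245) / side (406,177). A looks larger and has the yellow catch. I'll measure both.

```bash
cat > h.py <<'E'
import numpy as np,cv2,pickle
def ray(im,u,v):
    K=im["K"];d=np.array([(u-K[0,2])/K[0,0],-(v-K[1,2])/K[1,1],-1.]);d=np.asarray(im["orientation"])@d
    return np.asarray(im["eye"]),d/np.linalg.norm(d)
def onz(im,u,v,z):
    e,d=ray(im,u,v);return e+d*(z-e[2])/d[2]
def proj(im,p):
    q=np.asarray(im["orientation"]).T@(np.asarray(p)-im["eye"]);K=im["K"]
    return np.array([K[0,2]+K[0,0]*q[0]/-q[2],K[1,2]-K[1,1]*q[1]/-q[2]])
def tri(a,pa,b,pb):
    e1,d1=ray(a,*pa);e2,d2=ray(b,*pb)
    s=np.linalg.lstsq(np.c_[d1,-d2],e2-e1,rcond=None)[0]
    p,q=e1+s[0]*d1,e2+s[1]*d2;return (p+q)/2,np.linalg.norm(p-q)
E
python3 - <<'E'
from h import *
t=pickle.load(open("top0.pkl","rb"));s=pickle.load(open("side0.pkl","rb"))
px=t["pixels"];h=cv2.cvtColor(px,cv2.COLOR_BGR2HSV)
m=((h[...,2]<75)|((h[...,1]>110))).astype(np.uint8)*255
m[:195]=0;m[300:]=0;m[:,:312]=0;m[:,485:]=0
m=cv2.morphologyEx(m,cv2.MORPH_OPEN,np.ones((5,5)))
for c in cv2.findContours(m,cv2.RETR_EXTERNAL,cv2.CHAIN_APPROX_NONE)[0]:
    if cv2.contourArea(c)<400: continue
    P=np.array([onz(t,u,v,.008)[:2] for u,v in c[:,0].astype(float)],np.float32)
    (cx,cy),wh,a=cv2.minAreaRect(P);b=cv2.boxPoints(((cx,cy),wh,a))
    print(c[:,0].mean(0),(cx,cy),wh,a);print(b)
cr=cv2.resize(px[195:305,300:410],None,fx=6,fy=5.4,interpolation=cv2.INTER_CUBIC);cv2.imwrite("pics/cropt.png",cr[:594])
cr=cv2.resize(s["pixels"][165:285,320:440],None,fx=5,fy=5,interpolation=cv2.INTER_CUBIC);cv2.imwrite("pics/crops.png",cr)
E
```

```text
[451.02112676 244.26760563] (0.5810979604721069, -0.3358031213283539) (0.14414231479167938, 0.07673166692256927) 27.096837997436523
[[ 0.499462   -0.33447653]
 [ 0.534413   -0.40278596]
 [ 0.6627339  -0.3371297 ]
 [ 0.62778294 -0.2688203 ]]
[354.14176245 247.72413793] (0.5788444876670837, -0.08035988360643387) (0.2131819725036621, 0.10828131437301636) 18.983572006225586
[[ 0.46043897 -0.06383757]
 [ 0.49566257 -0.16622967]
 [ 0.69725    -0.0968822 ]
 [ 0.6620264   0.0055099 ]]
```

View pics/cropt.png

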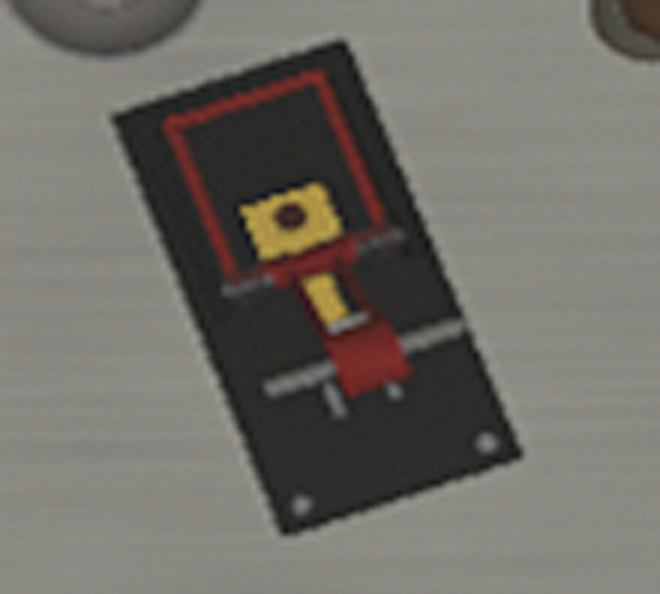

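View pics/crops.png

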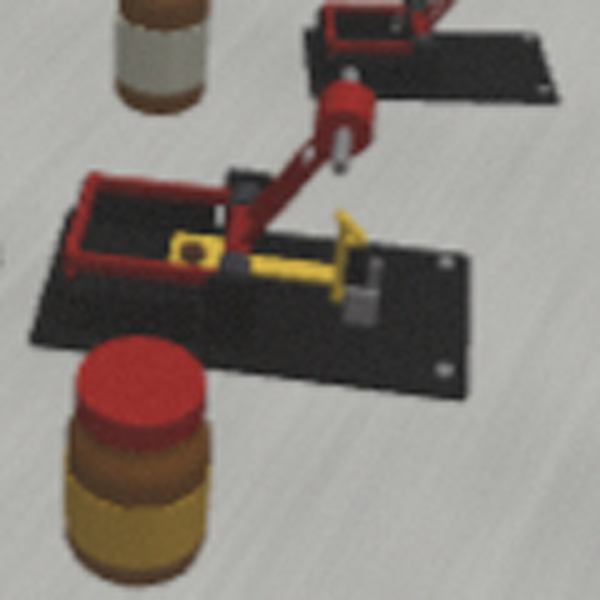

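A has a base of 213 x 108 mm and B 144 x 77 mm. The trap meant is 215 x 110 mm, so A is the one, and the enlarged crop shows its yellow hook and grip. Next I'll measure the hub, the rod and the hook.

```bash
python3 - <<'E'
from h import *
t=pickle.load(open("top0.pkl","rb"));s=pickle.load(open("side0.pkl","rb"))
a=np.radians(18.98);X=np.array([np.cos(a),np.sin(a),0]);Y=np.array([-np.sin(a),np.cos(a),0]);Z=np.array([0,0,1.])
O=np.array([.57884,-.08036,0])+.010*X
print("O",O)
for n,p in dict(handle=(-45,0,120),rodL=(-45,40,120),rodR=(-45,-40,120),hinge=(0,0,42)).items():
    w=O+(p[0]*X+p[1]*Y+p[2]*Z)/1000;print(n,w.round(4),proj(t,w).round(1),proj(s,w).round(1))
ct=lambda x,y:(300+(x+.5)/6-.5,195+(y+.5)/5.4-.5)
cs=lambda x,y:(320+(x+.5)/5-.5,165+(y+.5)/5-.5)
loc=lambda w:((np.array([(w-O)@X,(w-O)@Y,w[2]]))*1000).round(1)
for n,p in dict(rodL=(268,388),rodR=(464,325)).items(): print(n,loc(onz(t,*ct(*p),.120)))
w,e=tri(t,ct(372,352),s,cs(345,118));print("hub tri",w,loc(w),e)
# hook on plane trap y=0 from side
def ony(im,p):
    e,d=ray(im,*p);k=((O-e)@Y)/(d@Y);return loc(e+k*d)
for n,p in dict(tip=(366,240),top=(342,213),shankbase=(338,298),armend=(335,272)).items(): print(n,ony(s,cs(*p)))
# jar/bottle
for n,(u,v),z in (("chilli",(284.5,257),.095),("soy",(418,188),.125),("dish",(317.5,188),.032)): print(n,loc(onz(t,u,v,z)))
E
python3 - <<'E'
import cv2
s=cv2.imread("pics/side0.png")
cv2.imwrite("pics/hook.png",cv2.resize(s[195:245,350:410],None,fx=10,fy=10,interpolation=cv2.INTER_CUBIC))
E
```

```text
O [ 0.58829632 -0.07710762  0.        ]
handle [ 0.5457 -0.0917  0.12  ] [360.3 260.6] [388.3 187.9]
rodL [ 0.5327 -0.0539  0.12  ] [343.8 266.7] [387.2 197.7]
rodR [ 0.5588 -0.1296  0.12  ] [376.7 254.5] [389.3 178.8]
hinge [ 0.5883 -0.0771  0.042 ] [351.3 243.1] [367.1 211.8]
rodL [-44.7  38.9 120. ]
rodR [-45.7 -40.2 120. ]
hub tri [ 0.54687439 -0.0952745   0.11674559] [-45.1  -3.7 116.7] 0.0014628189618308264
tip [-62.7   0.   48.7]
top [-49.6   0.   63.6]
shankbase [-52.7   0.    9.9]
armend [-49.7   0.   26.4]
chilli [ 23.3 162.6  95. ]
soy [  64.6 -183.6  125. ]
dish [162.2  30.8  32. ]
```

View pics/hook.png

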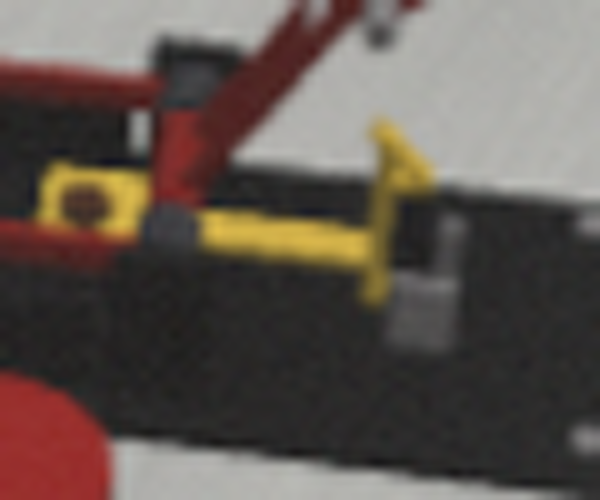

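The rod ends match the model to about 1 mm. The hook tip's underside is about 48 mm up, which puts the hooked grip at a height of about 49 mm. Now I'll move above the grip.

Call:
carry_out([
  [100,[0,0,0],-2.2],
  [100,[3.4,-2.07,0],0],
  [100,[3.4,-2.07,0],0],
  [100,[3.4,-2.07,0],0],
  [100,[3.4,-2.07,0],0],
  [100,[3.4,-2.07,0],0],
  [100,[3.4,-2.07,0],0],
  [100,[3.4,-2.07,0],0],
  [100,[3.4,-2.07,0],0],
  [100,[3.4,-2.07,0],0],
  [100,[3.4,-2.07,0],0],
], grip_force=8)

```text
t: 1.2
ee_pos: [0.4208, -0.2427, 0.2137]
tool_rot: [[0.946, 0.325, -0.0], [0.325, -0.946, 0.0], [-0.0, -0.0, -1.0]]
contact_force: [0.4, -0.8, -0.0]
finger_gap: 1.0
```

Call:
carry_out([
  [100,[3.4,-2.07,0],0],
  [100,[3.4,-2.07,0],0],
  [100,[3.4,-2.07,0],0],
  [100,[3.4,-2.07,0],0],
  [100,[2.0,-1.2,0],0],
  [100,[0,0,0],0],
  [100,[0,0,0],0],
])

```text
t: 1.9
ee_pos: [0.5364, -0.1038, 0.2134]
tool_rot: [[0.945, 0.326, -0.002], [0.326, -0.945, -0.0], [-0.002, -0.0, -1.0]]
contact_force: [0.7, -0.1, -0.3]
finger_gap: 0.999
```

```bash
cat > st.py <<'E'
from rig import arm
import numpy as np
s=arm.get_state();a=np.radians(18.98)
p=np.array(s["ee_pos"])*1000;O=np.array([588.3,-77.1,0])
X=np.array([np.cos(a),np.sin(a),0]);Y=np.array([-np.sin(a),np.cos(a),0])
R=np.array(s["tool_rot"])
print("t",round(s["t"],2),"tcp trap mm",((p-O)@X).round(2),((p-O)@Y).round(2),p[2].round(2),"ang",np.degrees(np.arctan2(R[1,0],R[0,0])).round(2),"zax",R[:,2].round(3),"F",np.array(s["contact_force"]).round(2),"M",np.array(s["moment"]).round(2),"gap",round(s["finger_gap"],3))
E
python3 st.py
```

```text
t 1.9 tcp trap mm -57.76 -8.33 213.36 ang 19.04 zax [-0.002 -0.    -1.   ] F [ 0.66 -0.06 -0.28] M [ 0.01 -0.02  0.01] gap 0.999
```

Call:
carry_out([
  [50,[1.27,-0.8,0],0],
  [50,[0,0,2],0],
  [50,[0,0,2],0],
  [50,[0,0,2],0],
  [50,[0,0,1],0],
  [50,[0,0,0.8],0],
  [50,[0,0,0],0],
  [50,[0,0,0],0],
], grip_force=6)

```text
t: 2.7
ee_pos: [0.5468, -0.0924, 0.1366]
tool_rot: [[0.946, 0.325, 0.001], [0.325, -0.946, -0.0], [0.001, 0.001, -1.0]]
contact_force: [-0.3, 0.2, -0.1]
finger_gap: 0.501
```

```bash
python3 st.py
cat > look.py <<'E'
import sys,pickle,cv2,numpy as np
from rig import eyes
n=sys.argv[1]
a=eyes.get_image("side");b=eyes.get_image("top")
A=cv2.resize(a["pixels"][140:260,320:440],(400,400),interpolation=cv2.INTER_CUBIC)
B=cv2.resize(b["pixels"][190:310,295:415],(400,400),interpolation=cv2.INTER_CUBIC)
cv2.imwrite(f"pics/{n}.png",np.hstack([A,B]));pickle.dump((a,b),open(f"{n}.pkl","wb"))
E
python3 look.py pre
```

```text
t 2.7 tcp trap mm -44.23 -0.93 136.59 ang 18.96 zax [ 0.001 -0.    -1.   ] F [-0.27  0.18 -0.07] M [0.03 0.04 0.  ] gap 0.501
```

View pics/pre.png

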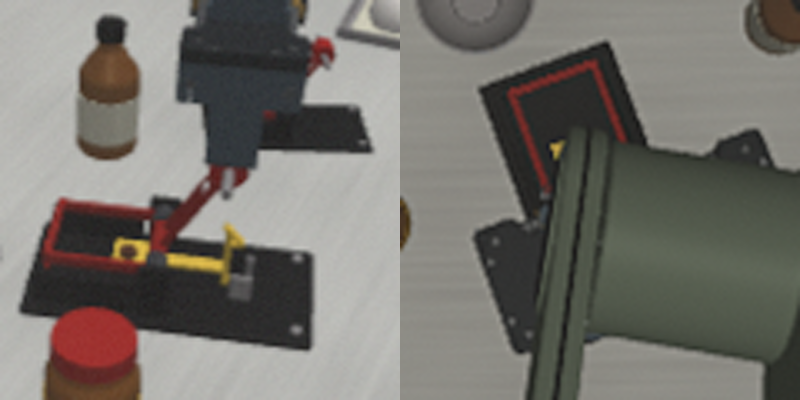

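The side view shows the fingers straddling the hub just above the rod, with the tip at about (230,165) in the crop. Next I'll go down a little and close on the hub.

Call:
carry_out([
  [50,[-0.05,-0.09,0.5],0],
  [50,[0,0,0.4],0],
  [20,[0,0,0],0],
  [20,[0,0,0],0],
  [20,[0,0,0],0],
  [20,[0,0,0],0],
  [20,[0,0,0],0],
  [20,[0,0,0],0],
], grip_force=6)

```text
t: 3.6
ee_pos: [0.5461, -0.0932, 0.1269]
tool_rot: [[0.945, 0.326, 0.001], [0.326, -0.945, -0.003], [0.0, 0.004, -1.0]]
contact_force: [0.8, -5.0, -1.5]
finger_gap: 0.279
```

```bash
python3 st.py
```

```text
t 3.6 tcp trap mm -45.09 -1.49 126.93 ang 19.01 zax [ 0.001 -0.003 -1.   ] F [ 0.84 -5.04 -1.5 ] M [-0.89 -0.22 -0.02] gap 0.279
```

Call:
carry_out([
  [20,[0,0.1,0],0],
  [20,[0,0.05,0],0],
  [20,[0,0,0],0],
])

```text
t: 3.9
ee_pos: [0.5462, -0.0932, 0.127]
tool_rot: [[0.946, 0.325, 0.0], [0.325, -0.946, -0.001], [0.0, 0.001, -1.0]]
contact_force: [1.7, -2.4, -2.1]
finger_gap: 0.286
```

```bash
python3 st.py
```

```text
t 3.9 tcp trap mm -45.09 -1.53 126.95 ang 18.98 zax [ 0.    -0.001 -1.   ] F [ 1.66 -2.4  -2.07] M [-0.58 -0.09  0.  ] gap 0.286
```

Call:
carry_out([
  [20,[0,0.05,0.15],0],
  [20,[0,0.05,0.15],0],
  [20,[-0.33,0,0.21],0],
  [20,[-0.33,0,0.21],0],
  [20,[-0.31,0,0.24],0],
  [20,[-0.31,0,0.24],0],
  [20,[0,0,0],0],
])

```text
t: 4.6
ee_pos: [0.5354, -0.097, 0.1167]
tool_rot: [[0.946, 0.324, 0.004], [0.324, -0.946, 0.002], [0.004, -0.0, -1.0]]
contact_force: [-0.6, 2.5, 8.5]
finger_gap: 0.283
```

```bash
python3 st.py
```

```text
t 4.6 tcp trap mm -56.47 -1.6 116.73 ang 18.93 zax [ 0.004  0.002 -1.   ] F [-0.57  2.46  8.48] M [ 0.39 -0.03 -0.02] gap 0.283
```

Call:
carry_out([
  [20,[-0.29,0,0.27],0],
  [20,[-0.29,0,0.27],0],
  [20,[-0.26,0,0.29],0],
  [20,[-0.26,0,0.29],0],
  [20,[-0.24,0,0.31],0],
  [20,[-0.24,0,0.31],0],
  [20,[-0.21,0,0.33],0],
  [20,[-0.21,0,0.33],0],
  [20,[0,0,0],0],
  [20,[0,0,0],0],
])

```text
t: 5.6
ee_pos: [0.5141, -0.1042, 0.0925]
tool_rot: [[0.946, 0.325, -0.002], [0.325, -0.946, 0.0], [-0.002, -0.001, -1.0]]
contact_force: [-5.3, -0.5, 11.3]
finger_gap: 0.282
```

```bash
python3 st.py;python3 look.py mid
```

```text
t 5.6 tcp trap mm -78.99 -1.53 92.51 ang 18.98 zax [-0.002  0.    -1.   ] F [-5.34 -0.46 11.31] M [-0.18  0.99 -0.  ] gap 0.282
```

View pics/mid.png

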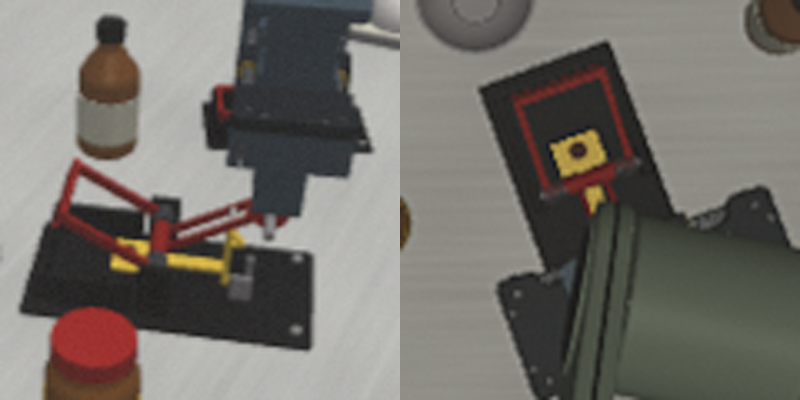

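Call:
carry_out([
  [20,[-0.29,0,0.35],0],
  [20,[-0.19,0,0.35],0],
  [20,[-0.16,0,0.36],0],
  [20,[-0.16,0,0.36],0],
  [20,[-0.12,0,0.37],0],
  [20,[-0.12,0,0.37],0],
  [20,[-0.06,0,0.23],0],
  [20,[0,0,0],0],
  [20,[0,0,0],0],
])

```text
t: 6.6
ee_pos: [0.5034, -0.1079, 0.0682]
tool_rot: [[0.946, 0.325, -0.003], [0.325, -0.946, 0.0], [-0.003, -0.001, -1.0]]
contact_force: [-4.6, -1.4, 10.8]
finger_gap: 0.284
```

```bash
python3 st.py
```

```text
t 6.6 tcp trap mm -90.34 -1.51 68.24 ang 18.99 zax [-0.003  0.    -1.   ] F [-4.59 -1.45 10.77] M [-0.34  1.01 -0.06] gap 0.284
```

Call:
carry_out([
  [20,[-0.15,0,0.1],0],
  [20,[0,0,0.1],0],
  [20,[0,0,0],0],
])

```text
t: 6.9
ee_pos: [0.5029, -0.1081, 0.0665]
tool_rot: [[0.946, 0.325, -0.001], [0.325, -0.946, 0.001], [-0.0, -0.001, -1.0]]
contact_force: [-3.9, -1.0, 12.0]
finger_gap: 0.287
```

Call:
carry_out([
  [20,[-0.02,0,0.1],0],
  [20,[-0.02,0,0.1],0],
  [20,[0,0,0],0],
])

```text
t: 7.2
ee_pos: [0.5024, -0.1083, 0.0646]
tool_rot: [[0.946, 0.325, -0.001], [0.325, -0.946, 0.001], [-0.001, -0.001, -1.0]]
contact_force: [-4.7, -1.1, 11.2]
finger_gap: 0.285
```

Call:
carry_out([
  [20,[-0.02,0,0.1],0],
  [20,[-0.02,0,0.1],0],
  [20,[0,0,0],0],
])

```text
t: 7.5
ee_pos: [0.5019, -0.1084, 0.0626]
tool_rot: [[0.946, 0.325, -0.001], [0.325, -0.946, 0.001], [-0.001, -0.001, -1.0]]
contact_force: [-5.6, -0.8, 12.0]
finger_gap: 0.287
```

```bash
python3 st.py;python3 look.py near1
```

```text
t 7.5 tcp trap mm -91.89 -1.52 62.55 ang 18.97 zax [-0.001  0.001 -1.   ] F [-5.56 -0.84 11.96] M [-0.21  0.84  0.02] gap 0.287
```

View pics/near1.png

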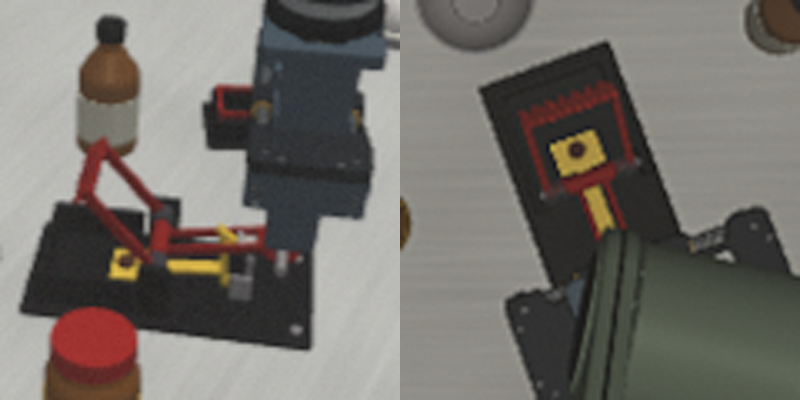

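The crop shows the bar about level with the hook at (230,235), with the fingers still on the grip. From here I'll take 1 mm steps and watch the force.

Call:
carry_out([
  [20,[-0.02,0,0.1],0],
  [20,[0,0,0],0],
])

```text
t: 7.8
ee_pos: [0.5017, -0.1085, 0.0615]
tool_rot: [[0.946, 0.325, -0.001], [0.325, -0.946, 0.001], [-0.001, -0.001, -1.0]]
contact_force: [-4.3, -0.7, 11.2]
finger_gap: 0.285
```

Call:
carry_out([
  [20,[-0.02,0,0.1],0],
  [20,[0,0,0],0],
])

```text
t: 8.0
ee_pos: [0.5014, -0.1086, 0.0604]
tool_rot: [[0.946, 0.325, -0.001], [0.325, -0.946, 0.0], [-0.001, -0.001, -1.0]]
contact_force: [-3.9, -0.8, 10.6]
finger_gap: 0.29
```

Call:
carry_out([
  [20,[-0.02,0,0.1],0],
  [20,[0,0,0],0],
])

```text
t: 8.2
ee_pos: [0.5012, -0.1086, 0.0594]
tool_rot: [[0.946, 0.325, -0.001], [0.325, -0.946, 0.001], [-0.001, -0.001, -1.0]]
contact_force: [-5.2, -1.5, 10.1]
finger_gap: 0.282
```

Call:
carry_out([
  [20,[-0.02,0,0.1],0],
  [20,[0,0,0],0],
])

```text
t: 8.4
ee_pos: [0.5011, -0.1087, 0.0583]
tool_rot: [[0.946, 0.325, -0.001], [0.325, -0.946, 0.001], [-0.001, -0.001, -1.0]]
contact_force: [-4.7, -0.1, 9.9]
finger_gap: 0.282
```

```bash
python3 st.py;python3 look.py near2
python3 - <<'E'
import pickle,cv2
a,b=pickle.load(open("near2.pkl","rb"))
cv2.imwrite("pics/n2.png",cv2.resize(a["pixels"][195:245,350:420],None,fx=10,fy=10,interpolation=cv2.INTER_CUBIC))
E
```

```text
t 8.4 tcp trap mm -92.75 -1.5 58.34 ang 18.97 zax [-0.001  0.001 -1.   ] F [-4.68 -0.15  9.88] M [-0.2   0.78 -0.04] gap 0.282
```

View pics/n2.png

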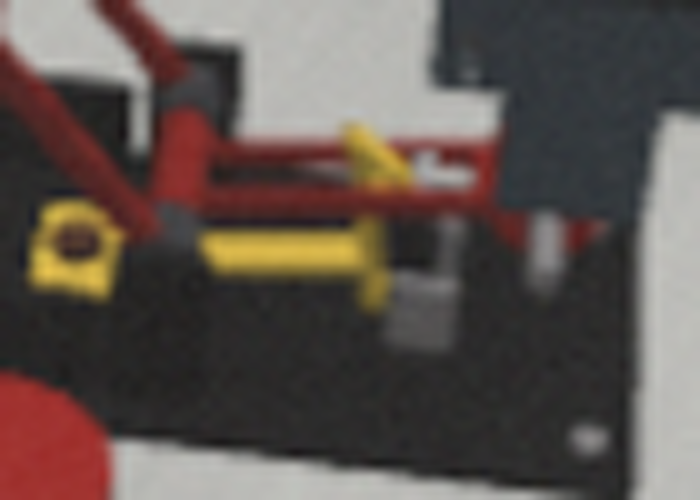

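The bar, white at (445,170), now lies against the hook's nose. I'll carry on in 0.5 mm steps.

Call:
carry_out([
  [20,[-0.01,0,0.05],0],
  [20,[0,0,0],0],
])

```text
t: 8.7
ee_pos: [0.501, -0.1087, 0.0579]
tool_rot: [[0.946, 0.325, -0.001], [0.325, -0.946, 0.001], [-0.001, -0.001, -1.0]]
contact_force: [-4.9, -0.5, 10.9]
finger_gap: 0.285
```

Call:
carry_out([
  [20,[-0.01,0,0.05],0],
  [20,[0,0,0],0],
])

```text
t: 8.9
ee_pos: [0.5009, -0.1088, 0.0574]
tool_rot: [[0.946, 0.325, -0.001], [0.325, -0.946, 0.001], [-0.001, -0.001, -1.0]]
contact_force: [-5.1, -0.9, 10.9]
finger_gap: 0.287
```

Call:
carry_out([
  [20,[-0.01,0,0.05],0],
  [20,[0,0,0],0],
])

```text
t: 9.1
ee_pos: [0.5008, -0.1088, 0.0569]
tool_rot: [[0.946, 0.325, -0.001], [0.325, -0.946, 0.001], [-0.001, -0.001, -1.0]]
contact_force: [-4.1, -0.6, 10.8]
finger_gap: 0.281
```

Call:
carry_out([
  [20,[-0.01,0,0.05],0],
  [20,[0,0,0],0],
])

```text
t: 9.3
ee_pos: [0.5008, -0.1088, 0.0564]
tool_rot: [[0.946, 0.325, -0.001], [0.325, -0.946, 0.001], [-0.001, -0.001, -1.0]]
contact_force: [-4.7, 0.2, 10.2]
finger_gap: 0.286
```

```bash
python3 st.py;python3 look.py near3
python3 - <<'E'
import pickle,cv2
a,b=pickle.load(open("near3.pkl","rb"))
cv2.imwrite("pics/n3.png",cv2.resize(a["pixels"][195:245,350:420],None,fx=10,fy=10,interpolation=cv2.INTER_CUBIC))
E
```

```text
t 9.3 tcp trap mm -93.1 -1.5 56.37 ang 18.97 zax [-0.001  0.001 -1.   ] F [-4.71  0.19 10.16] M [-0.15  0.76 -0.01] gap 0.286
```

View pics/n3.png

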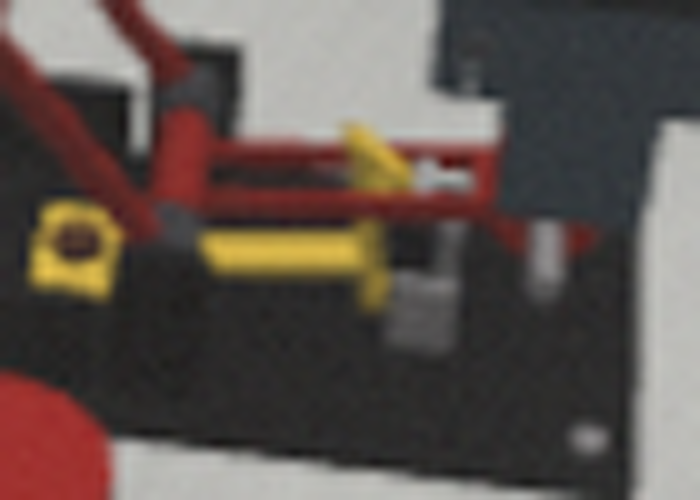

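Call:
carry_out([
  [20,[-0.01,0,0.05],0],
  [20,[0,0,0],0],
])

```text
t: 9.6
ee_pos: [0.5007, -0.1088, 0.0559]
tool_rot: [[0.946, 0.325, -0.001], [0.325, -0.946, 0.001], [-0.001, -0.001, -1.0]]
contact_force: [-4.2, -0.5, 11.1]
finger_gap: 0.284
```

Call:
carry_out([
  [20,[-0.01,0,0.05],0],
  [20,[0,0,0],0],
])

```text
t: 9.8
ee_pos: [0.5006, -0.1089, 0.0554]
tool_rot: [[0.946, 0.325, -0.001], [0.325, -0.946, 0.001], [-0.001, -0.001, -1.0]]
contact_force: [-4.1, -0.5, 11.1]
finger_gap: 0.283
```

Call:
carry_out([
  [20,[0,0,0.05],0],
  [20,[0,0,0],0],
])

```text
t: 10.0
ee_pos: [0.5005, -0.1089, 0.0548]
tool_rot: [[0.946, 0.325, -0.001], [0.325, -0.946, 0.001], [-0.001, -0.001, -1.0]]
contact_force: [-4.5, -1.0, 10.2]
finger_gap: 0.28
```

Call:
carry_out([
  [20,[0,0,0.05],0],
  [20,[0,0,0],0],
])

```text
t: 10.2
ee_pos: [0.5005, -0.1089, 0.0543]
tool_rot: [[0.946, 0.325, -0.001], [0.325, -0.946, 0.001], [-0.001, -0.001, -1.0]]
contact_force: [-4.5, -0.9, 10.0]
finger_gap: 0.285
```

```bash
python3 st.py;python3 look.py near4
python3 - <<'E'
import pickle,cv2
a,b=pickle.load(open("near4.pkl","rb"))
cv2.imwrite("pics/n4.png",cv2.resize(a["pixels"][195:245,350:420],None,fx=10,fy=10,interpolation=cv2.INTER_CUBIC))
E
```

```text
t 10.2 tcp trap mm -93.4 -1.51 54.32 ang 18.97 zax [-0.001  0.001 -1.   ] F [-4.47 -0.93 10.02] M [-0.17  0.77 -0.02] gap 0.285
```

View pics/n4.png

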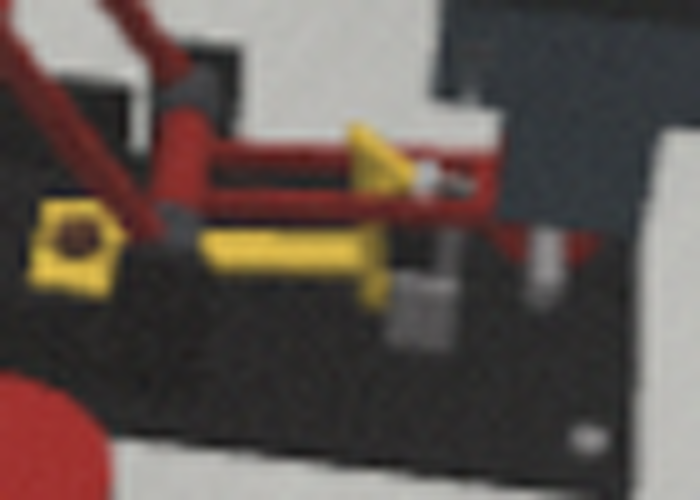

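The hook's tip has moved from (435,180) to (412,178) in the crop. The bar is riding down the nose and close to slipping under.

Call:
carry_out([
  [20,[0,0,0.05],0],
  [20,[0,0,0],0],
])

```text
t: 10.5
ee_pos: [0.5004, -0.1089, 0.0538]
tool_rot: [[0.946, 0.325, -0.002], [0.325, -0.946, 0.0], [-0.001, -0.001, -1.0]]
contact_force: [-5.2, -0.6, 10.3]
finger_gap: 0.283
```

Call:
carry_out([
  [20,[0,0,0.05],0],
  [20,[0,0,0],0],
])

```text
t: 10.7
ee_pos: [0.5003, -0.109, 0.0533]
tool_rot: [[0.946, 0.325, -0.002], [0.325, -0.946, 0.0], [-0.002, -0.001, -1.0]]
contact_force: [-3.9, -1.9, 10.1]
finger_gap: 0.285
```

```bash
python3 st.py;python3 look.py near5
python3 - <<'E'
import pickle,cv2
from h import *
a,b=pickle.load(open("near5.pkl","rb"))
cv2.imwrite("pics/n5.png",cv2.resize(a["pixels"][195:245,350:420],None,fx=10,fy=10,interpolation=cv2.INTER_CUBIC))
an=np.radians(18.98);X=np.array([np.cos(an),np.sin(an),0]);Y=np.array([-np.sin(an),np.cos(an),0]);O=np.array([.5883,-.0771,0])
for zt in (53.3,50.3):
  e=np.arcsin((zt-4-42)/90)
  for y in (-10,0,10):
    p=O+(-.06*np.cos(e))*X+y/1000*Y+np.array([0,0,.042+.06*np.sin(e)]);print(zt,y,(proj(a,p)-[350,195])*10)
E
```

```text
t 10.7 tcp trap mm -93.55 -1.51 53.26 ang 18.97 zax [-0.002  0.    -1.   ] F [-3.91 -1.92 10.1 ] M [-0.2   0.84 -0.07] gap 0.285
53.3 -10 [417.36977282 155.95833348]
53.3 0 [415.27746743 180.55327455]
53.3 10 [413.14785516 205.58675611]
50.3 -10 [417.08142459 162.35659233]
50.3 0 [414.98928608 186.97612398]
50.3 10 [412.85989243 212.03406063]
```

View pics/n5.png

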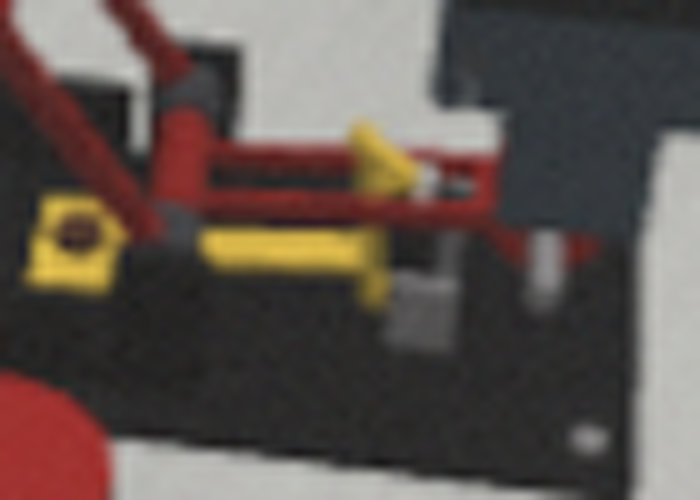

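Call:
carry_out([
  [20,[0,0,0.05],0],
  [20,[0,0,0],0],
])

```text
t: 11.0
ee_pos: [0.5003, -0.109, 0.0527]
tool_rot: [[0.946, 0.325, -0.002], [0.325, -0.946, 0.0], [-0.002, -0.001, -1.0]]
contact_force: [-4.0, -1.2, 9.7]
finger_gap: 0.284
```

Call:
carry_out([
  [20,[0,0,0.05],0],
  [20,[0,0,0],0],
])

```text
t: 11.2
ee_pos: [0.5002, -0.109, 0.0522]
tool_rot: [[0.946, 0.325, -0.002], [0.325, -0.946, 0.0], [-0.002, -0.001, -1.0]]
contact_force: [-5.6, -1.2, 10.3]
finger_gap: 0.281
```

Call:
carry_out([
  [20,[0,0,0.05],0],
  [20,[0,0,0],0],
])

```text
t: 11.4
ee_pos: [0.5002, -0.109, 0.0517]
tool_rot: [[0.946, 0.325, -0.002], [0.325, -0.946, 0.0], [-0.002, -0.001, -1.0]]
contact_force: [-4.9, -1.5, 10.4]
finger_gap: 0.277
```

```bash
python3 st.py;python3 look.py near6
python3 - <<'E'
import pickle,cv2
a,b=pickle.load(open("near6.pkl","rb"))
cv2.imwrite("pics/n6.png",cv2.resize(a["pixels"][195:245,350:420],None,fx=10,fy=10,interpolation=cv2.INTER_CUBIC))
E
```

```text
t 11.4 tcp trap mm -93.73 -1.49 51.71 ang 18.98 zax [-0.002  0.    -1.   ] F [-4.92 -1.49 10.36] M [-0.23  0.91 -0.03] gap 0.277
```

View pics/n6.png

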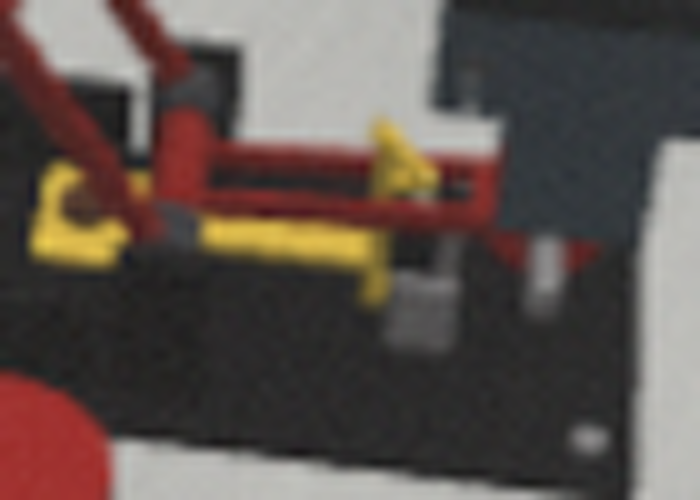

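The hook has sprung back over the bar: its tip is at (435,180) again, the pedal is back up, and the bar lies under it at (425,195). The force shows no buffer contact. Now I'll ease up.

Call:
carry_out([
  [20,[0,0,-0.04],0],
  [20,[0,0,0],0],
])

```text
t: 11.7
ee_pos: [0.5002, -0.109, 0.0521]
tool_rot: [[0.946, 0.325, -0.002], [0.325, -0.946, 0.0], [-0.002, -0.001, -1.0]]
contact_force: [-5.3, -1.3, 10.2]
finger_gap: 0.287
```

Call:
carry_out([
  [20,[0,0,-0.04],0],
  [20,[0,0,0],0],
])

```text
t: 11.9
ee_pos: [0.5003, -0.109, 0.0523]
tool_rot: [[0.946, 0.325, -0.002], [0.325, -0.946, 0.0], [-0.002, -0.001, -1.0]]
contact_force: [-4.6, -2.1, 8.8]
finger_gap: 0.285
```

Call:
carry_out([
  [20,[0,0,-0.04],0],
  [20,[0,0,0],0],
])

```text
t: 12.1
ee_pos: [0.5003, -0.109, 0.0525]
tool_rot: [[0.946, 0.325, -0.002], [0.325, -0.946, 0.0], [-0.002, -0.001, -1.0]]
contact_force: [-3.3, -2.2, 5.8]
finger_gap: 0.283
```

Call:
carry_out([
  [20,[0,0,-0.04],0],
  [20,[0,0,0],0],
])

```text
t: 12.3
ee_pos: [0.5003, -0.109, 0.0526]
tool_rot: [[0.946, 0.325, -0.002], [0.325, -0.946, 0.0], [-0.002, -0.001, -1.0]]
contact_force: [-4.2, -1.8, 6.2]
finger_gap: 0.286
```

Call:
carry_out([
  [20,[-0.03,0,-0.04],0],
  [20,[0,0,0],0],
])

```text
t: 12.5
ee_pos: [0.5003, -0.109, 0.0527]
tool_rot: [[0.946, 0.325, -0.002], [0.325, -0.946, 0.001], [-0.001, -0.001, -1.0]]
contact_force: [-4.2, -0.2, 5.2]
finger_gap: 0.284
```

Call:
carry_out([
  [20,[-0.03,0,-0.04],0],
  [20,[0,0,0],0],
])

```text
t: 12.7
ee_pos: [0.5003, -0.109, 0.0528]
tool_rot: [[0.946, 0.325, -0.001], [0.325, -0.946, 0.001], [-0.001, -0.001, -1.0]]
contact_force: [-3.3, 1.1, 2.9]
finger_gap: 0.282
```

Call:
carry_out([
  [20,[-0.03,0,-0.04],0],
  [20,[0,0,0],0],
])

```text
t: 12.9
ee_pos: [0.5003, -0.109, 0.053]
tool_rot: [[0.946, 0.325, -0.001], [0.325, -0.946, 0.001], [-0.0, -0.001, -1.0]]
contact_force: [-2.5, 2.6, 0.8]
finger_gap: 0.284
```

```bash
python3 st.py
```

```text
t 12.9 tcp trap mm -93.56 -1.58 53.0 ang 18.96 zax [-0.001  0.001 -1.   ] F [-2.46  2.62  0.75] M [ 0.5   0.49 -0.04] gap 0.284
```

```bash
python3 look.py near7
python3 - <<'E'
import pickle,cv2
a,b=pickle.load(open("near7.pkl","rb"))
cv2.imwrite("pics/n7.png",cv2.resize(a["pixels"][195:245,350:420],None,fx=10,fy=10,interpolation=cv2.INTER_CUBIC))
E
```

```text
(no output)
```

View pics/n7.png

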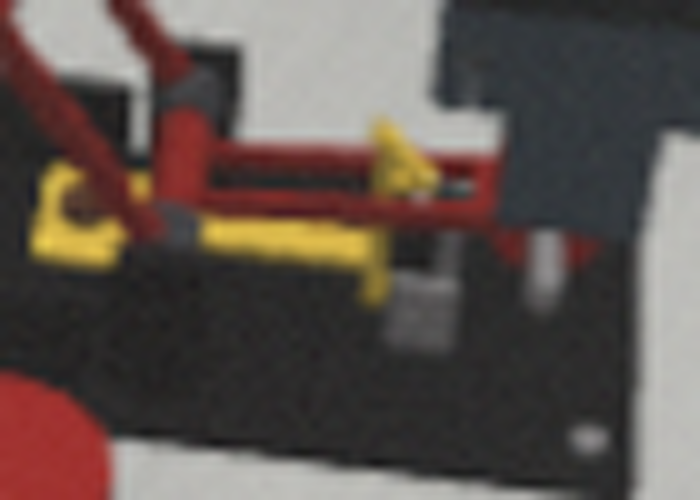

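The hook tip at (435,180) is still over the bar at (425,193), and the catch carries the load, with about 0.8 N left on the tool. I'll open gently.

Call:
carry_out([
  [29,[0,0,0],0],
  [30,[0,0,0],0],
  [32,[0,0,0],0],
  [35,[0,0,0],0],
  [40,[0,0,0],0],
  [45,[0,0,0],0],
  [45,[0,0,0],0],
])

```text
t: 13.7
ee_pos: [0.5009, -0.1098, 0.0535]
tool_rot: [[0.946, 0.325, 0.001], [0.325, -0.946, -0.0], [0.001, 0.001, -1.0]]
contact_force: [0.7, -0.1, 0.0]
finger_gap: 0.449
```

```bash
python3 st.py
```

```text
t 13.7 tcp trap mm -93.27 -2.48 53.45 ang 18.97 zax [ 0.001 -0.    -1.   ] F [ 0.67 -0.13  0.01] M [ 0.03  0.04 -0.02] gap 0.449
```

Call:
carry_out([
  [50,[0,0,-0.5],0],
  [50,[0,0,-1],0],
  [50,[0,0,-2],0],
  [50,[0,0,-3],0],
  [50,[0,0,-3],0],
  [50,[0,0,-3],0],
  [50,[-3,0,-3],0],
  [50,[-4,0,0],0],
  [50,[-4,0,0],0],
  [50,[-3,0,0],0],
  [50,[0,0,0],0],
  [50,[0,0,0],0],
])

```text
t: 14.9
ee_pos: [0.3684, -0.1553, 0.2094]
tool_rot: [[0.946, 0.324, 0.003], [0.324, -0.946, -0.001], [0.002, 0.002, -1.0]]
contact_force: [-0.9, -1.0, -0.9]
finger_gap: 0.501
```

```bash
python3 st.py; python3 look.py fin
python3 - <<'E'
import pickle,cv2,numpy as np
a,b=pickle.load(open("fin.pkl","rb"))
A=cv2.resize(a["pixels"][195:245,350:420],(400,286),interpolation=cv2.INTER_CUBIC)
cv2.imwrite("pics/f1.png",np.hstack([A,cv2.resize(b["pixels"][190:310,280:440],(381,286),interpolation=cv2.INTER_CUBIC)]))
cv2.imwrite("pics/f2.png",a["pixels"])
E
```

```text
t 14.9 tcp trap mm -233.37 -2.48 209.38 ang 18.91 zax [ 0.003 -0.001 -1.   ] F [-0.91 -0.95 -0.88] M [-0.02  0.02  0.01] gap 0.501
```

View pics/f1.png

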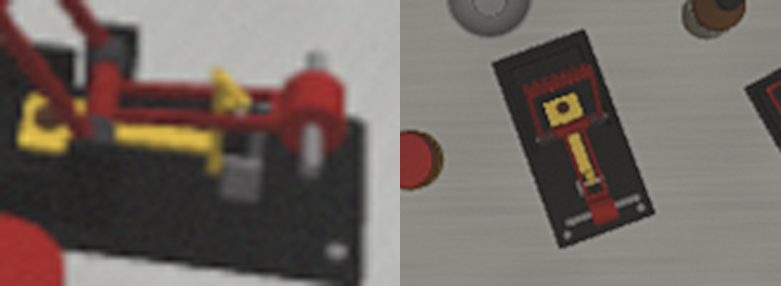

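View pics/f2.png

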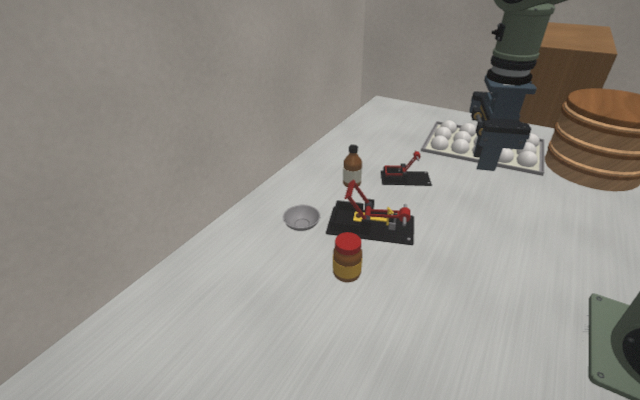

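The trap is set: the lever lies low under the hook at side (393,213), the jaw is raised at (355,190), and the arm is clear. The jar, bottle and dish are at the same pixels as before. I'm handing the job in.

```bash
python3 -c "
from rig import arm
print(arm.finish_job())"
```

```text
the job is handed in; nothing more can be done
None
```

The rat trap is set and the job is handed in, at about 15 s of the 61 s allowed. I used the larger trap, whose base measured 213 x 108 mm; the other was 144 x 77 mm.

- **Drawing back:** I took the grip from above and pressed the lever down its arc, in 0.5 mm steps near the catch. The hook sprang back over the bar with the grip about 48 mm above the table. I felt no buffer contact, with vertical force steady at about 10 N.
- **Easing up and letting go:** I raised the grip in 0.4 mm steps until the vertical force fell from about 10 N to 0.8 N, so the catch was carrying the load. Then I opened the fingers and backed away.
- **Last checks:** After I let go, the force on the tool was near zero. The final pictures show the lever held under the hook, the jaw up, and the jar, bottle and dish where they stood.
- **One disagreement:** While drawing back I felt a steady sideways pull of 4–5 N. My hinge position was probably about 2 mm off. It did no visible harm and was gone once I let go.

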